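Turn the model to the curing lamp and relock the turntable

TASK

The pavilion model stands on a locked indexing turntable. Pull the red T-handle of the slanting lock plunger out along its own axis and twist it so that it stays out by itself when let go; then turn the table by its orange post until the white staircase faces the yellow lamp (not the brush pot), and twist the red handle back so that the plunger drops fully home in the notch there. Leave everything let go and still, with the bottles, tools and wooden pieces round about where they were.

Things in the scene. Friction and masses are not known exactly. Their poses are not given: they have to be found in the camera images.
- turn_axis (a point): Point on the turntable's upright axis, level with the disc's top, 66 mm above the work surface. Its axes are those of the fixed base: z up, x towards where the staircase points at the start; the plunger stands on the -y side. The base has a new place and yaw each time. The wooden disc, 276 mm across, carries the model pavilion in its middle (118 x 108 mm, 97 mm tall above the disc).
- index_notch (a point): Mouth of the notch in which the plunger's pin sits at the start, fixed on the base, 150 mm from the axis on its -y side, 66 mm up. The aluminium index ring on the disc there (out to 164 mm from the axis, top 66 mm up) has three notches 13 mm wide, 45 degrees apart, for the plunger's round-ended 10 mm pin.
- turntable (a joint): Angle of the turntable in rad, counter-clockwise from above positive. It starts locked at 0. The notches are at 0, +0.785 (staircase then at +45 degrees from the base's x axis) and -0.785; stops at -1.0 and +1.0. It turns lightly (about 0.1 N m) and stays where it is left. The round-ended pin draws the table the last degree into the notch.
- post (a point): Centre of the graspable part of the orange upright turning post on the disc: round, 22 mm thick, from 66 to 150 mm above the work surface; this point is 116 mm above the work surface and 116 mm from the turntable's axis, opposite the staircase. Moves with the turntable.
- stair_foot (a point): Foot of the white staircase (36 mm wide) of the model, on the disc's top 125 mm from the axis; moves with the turntable.
- lamp_foot (a point): Centre of the underside of the curing lamp: white round foot 68 mm across, steel stem, yellow round shade 72 mm across, 126 mm tall, fixed, 212 mm from the turntable's axis, in the direction of either +45 or -45 degrees from the base's x axis. A blue brush pot (64 mm across, 90 mm tall, brushes to 160 mm) stands in the other direction.
- t_handle (a point): Centre of the plunger's red T-handle, a bar 64 mm long, 16 mm wide, 24 mm deep along the plunger's axis. Its z is the plunger's axis, from pin to handle, leaning 35 degrees from vertical away from the turntable; y runs along the bar, x across its 16 mm width (grasp across x). Plunger home: about 145 mm above the work surface, 210 mm from the turntable's axis.
- collar (a point): Centre of the outer face of the fixed steel collar that guides the plunger, on the plunger's axis, 43 mm below the bar's centre when the plunger is home. A brass cross pin on the plunger runs in its slot: the handle twists freely only when pulled beyond 20.5 mm; twisted and let go, the cross pin rests on this face and the plunger stays out at about 20 mm.
- plunger (a joint): How far the plunger is pulled out along its axis, m: 0 fully home in a notch, 0.025 at its stop. A spring pulls it home with 4.4 N at 0 and 9.4 N at the stop. It reads about 0.020 when held out by its cross pin, and about 0.015 when its pin lies on top of the ring between notches.
- plunger_twist (a joint): Twist of the T-handle about its own z, rad, counter-clockwise seen from the handle's outer end positive: 0 with the cross pin along the slot (bar in the vertical plane of the leaning axis), stop at 1.25. Beyond about 0.5 the plunger stays out by itself; it drops in when twisted back to within about 0.1 of 0. It stays at the twist where it is left.
- glue_bottle: white round glue bottle, 48 mm across, 130 mm tall, origin at the centre of its underside; a bystander
- spray_bottle: green bottle, 68 mm across, 170 mm tall, origin at the centre of its underside; a bystander
- pliers: yellow-handled pliers lying flat, about 155 mm long, 12 mm high, origin under the middle; a bystander
- knife: yellow craft knife lying flat, 140 mm long, 14 mm high, origin under the middle; a bystander
- driver: red-handled screwdriver lying flat, 170 mm long; a bystander
- railing: standing piece of miniature wooden railing, 110 mm long, 12 mm wide, 36 mm high, origin at the centre of its underside; a bystander
- offcuts: two glued wooden strips lying flat, 160 mm long, 20 mm high, origin at the centre of its underside; a bystander
Not all that is in view belongs to the job. Several things look just like the part that bears lamp_foot: the one meant starts farthest to the robot's right.

How it is judged:
On the way, in this order (a step that is already met when the one before it is completed fails the run):
1. the plunger is pulled out and twisted, and stays out with nothing touching its handle (value of joint plunger above 0.017 m and value of joint plunger_twist above 0.15 rad and contact force between plunger and the fingers below 0.3 N), for 0.2 s.
2. the table is turned so that the staircase faces the lamp (horizontal distance between stair_foot and lamp_foot below 0.1 m and (value of joint turntable above 0.735 rad or value of joint turntable below -0.735 rad)), for 0.2 s.
At the end, for the whole second after the job is handed in: The staircase faces the lamp with the table at rest at the notch there (within 0.03 rad of 45 degrees), and the plunger is home in that notch (within 4 mm) (horizontal distance between stair_foot and lamp_foot below 0.1 m and (value of joint turntable between 0.755 and 0.815 rad or value of joint turntable between -0.815 and -0.755 rad) and value of joint plunger below 0.004 m and velocity of joint turntable between -0.03 and 0.03 rad/s); the robot touches nothing.
It fails at once if a bottle, tool or wooden piece is shoved more than 30 mm or a bottle tipped over (distance of any of glue_bottle, spray_bottle, pliers, knife, driver, railing, offcuts from where it was at the start of the episode above 0.03 m or angle between any of glue_bottle, spray_bottle's own z axis and vertical above 0.5 rad).
It also fails if it takes over 72 s, if anything falls off the work surface, if the arm or the gripper's body presses on something with over 40 N, if the wrist force passes 120 N, or if a joint passes its speed limit or range.

ROBOT

A 7-joint arm with a two-finger parallel gripper is mounted at the origin on the work surface. World frame = base frame: x ahead of the robot, y to its left, z up, the work surface at z = 0. Lengths are in m, angles in rad, forces in N, time in s.
With the tool pointing down it reaches from about 0.425 to 0.95 m from the base axis. Payload 4.7 kg.
Tool frame: the origin (TCP) lies on the centre line of the jaws, within the pads' length; the fingertips stand robot.nose_length ahead of it and the grasp point (between the pads) lies 8 mm behind it (robot.nose_length is the distance from the TCP to the fingertips, in m); z points along the fingers, y is the line along which they close (so a half turn about z gives the same grasp; the last joint's range is limited). The gripper opens to 85 mm and grips with 20 to 120 N. Pads are 22 mm wide; open, the fingers measure 114 mm over their backs; the gripper's body (76 mm by 85 mm) begins 54 mm behind the grasp point. The pads swing forward as they close: fully open they stand 13 mm farther back than shut.
Start: joints at [-1.343, 0.469, -0.049, 1.532, 0.024, 1.141, -0.082], TCP at [0.171, 0.653, 0.242] pointing down, gripper open.
Joint ranges: [-2.59, 2.59], [-0.33, 1.99], [-1.39, 1.29], [0.1, 2.45], [-1.04, 4.18], [0.21, 1.99], [-2.66, 2.66]. Speed limits (rad/s): [2.57, 2.57, 3.14, 3.14, 3.14, 3.14, 3.14].

INTERFACE

Orientations are given as [roll, pitch, yaw] about the fixed x, y, z axes, in that order (R = Rz(yaw) Ry(pitch) Rx(roll)).
In Python, from plant import robot gives the robot as it stands. Calls block until the motion is done:
- robot.goto(position, orientation): joint-space move of the TCP to a pose.
- robot.move_straight(position, vel=0.15, attitude=None, contact_N=None): straight line of the TCP; attitude=None keeps the orientation; vel is the mean speed in m/s. With contact_N (N) it stops when the force on the tool has changed by that much, and returns True; else False.
- robot.move_joints(angles): joint-space move.
- robot.grip(opening, strength=None): opening from 0.0 (shut) to 1.0 (fully open); strength is the grip in N (None keeps the last); returns when the fingers have stopped.
- robot.sleep(seconds).
- robot.inverse_kinematics(position, orientation): joint angles nearest the present ones, or None.
- robot.sense(): the state.
- robot.grab_frame(name): name is "scene" or "top" or "wrist"; returns a dict with "image" (420x560x3 uint8, red, green, blue), "range_z" (420x560 float32, m along the optical axis (not along the pixel's ray), 0 where there is no reading), "fx", "fy", "cx", "cy" (pixels), "R" (3x3) and "t" (3): a world point X has camera coordinates R X + t. Camera axes: x right, y down, z forward; pixel columns grow to the right and rows downward; lengths in m; the calibration is good to about 2 mm. A picture is of the moment at which its call begins.
A pose or a line that the arm cannot do raises robot.IKError and nothing moves.
- robot.close_job(): hands the job in; it is judged then, once.
The state is a dict: "t": time; "joint_pos": joint angles; "joint_velocities": joint speeds; "effort": joint torques, N m; "tcp_pos": TCP position; "tcp_rot": TCP orientation; "wrist_force": force on the tool from outside, world axes, zero at the start; "torque": the same for the moment, N m; "opening": opening from 0.0 (shut) to 1.0 (fully open); "gripper_force": force on a finger pad.
Only numpy, scipy, OpenCV 4.12 (cv2) and the standard library are available. Lean on these libraries where they do the work, as an engineer would, in place of code of your own. Each camera call takes 0.05 s, during which the arm holds its last target. There are 200 camera calls.

## Working session

There is one attempt and no reset: what is moved stays moved. The work goes in short steps, each a Python script; the robot and the scene stay as the last script left them, time stands still between calls to the robot, and variables do not carry over. Pictures are saved under pics/ and viewed, at most 10 in all, crops included, and the job is handed in when it is done.

```bash
ls; mkdir -p pics; python3 - <<'E'
from plant import robot
import numpy as np,cv2
for n in ["scene","top"]:
    f=robot.grab_frame(n); cv2.imwrite(f"pics/{n}0.png",f["image"][:,:,::-1]); np.savez(f"{n}0.npz",**f)
    print(n,f["fx"],f["cx"],f["cy"],(-f["R"].T@f["t"]).round(3))
print(robot.nose_length, robot.sense())
E
```

```text
pics
scene 543.3244022449637 279.9889736067628 212.59036991247407 [ 1.079 -0.71   1.47 ]
top 511.26037390710275 284.9742235608134 206.97038275801594 [2.610e-01 1.000e-03 1.822e+00]
0.011 {'t': 0.1, 'joint_pos': array([-1.34289394,  0.46934975, -0.04863322,  1.53356747,  0.02407647,
        1.14104274, -0.08231409]), 'joint_velocities': array([ 1.14611112e-03, -2.56439024e-03,  7.54444221e-04, -2.27270520e-03,
        1.04902461e-03, -1.80557727e-05,  8.93264533e-04]), 'effort': array([ 6.74670791e-04, -5.11511028e+01, -4.70574328e-02, -2.38391340e+01,
        1.07912987e-02,  4.35081412e-03,  2.99847134e-07]), 'tcp_pos': array([0.17127003, 0.65237612, 0.24137688]), 'tcp_rot': array([-3.13980983e+00,  2.53519217e-05,  2.88482938e+00]), 'wrist_force': array([-0.12498727,  0.558699  ,  0.86683539]), 'torque': array([ 0.02194857, -0.03277533, -0.00738437]), 'gripper_force': 0.0, 'opening': 0.9979189371314016}
```

View pics/top0.png

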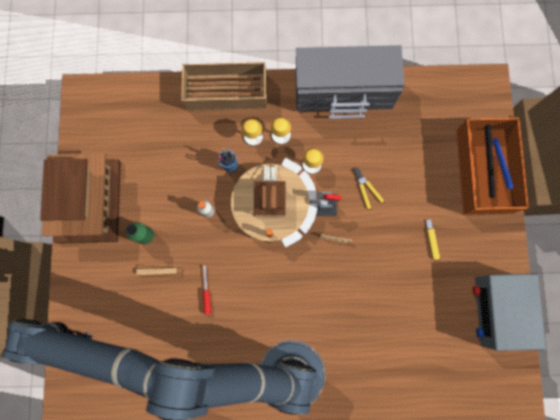

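View pics/scene0.png

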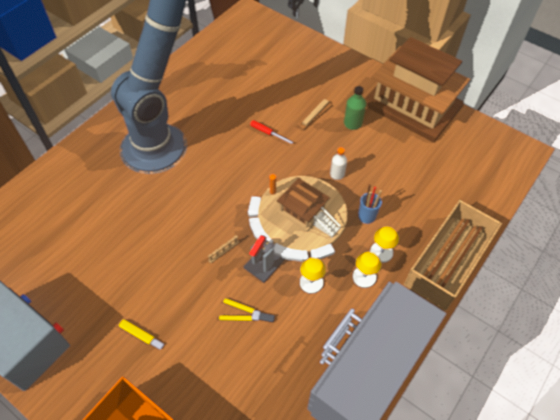

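Top view: there are three lamps (yellow shades), at (253,130), (281,128) and (313,160). The robot's right is image right, so (313,160) is the one meant. It also lies 45° from the stair direction (stairs at (270,170), disc centre (270,202)), on the plunger side, with the pot opposite at (228,160). Next I'll measure and confirm with a crop.

```bash
cat > h.py <<'E'
import numpy as np,cv2
def cloud(f):
    v,u=np.mgrid[:420,:560]; z=f["range_z"]
    P=np.stack([(u-f["cx"])/f["fx"]*z,(v-f["cy"])/f["fy"]*z,z],-1)
    return (P-f["t"])@f["R"]
def ray(f,u,v,h):
    d=f["R"].T@np.array([(u-f["cx"])/f["fx"],(v-f["cy"])/f["fy"],1]); c=-f["R"].T@f["t"]
    return c+d*(h-c[2])/d[2]
def px(f,X):
    c=f["R"]@X+f["t"]; return np.array([f["fx"]*c[0]/c[2]+f["cx"],f["fy"]*c[1]/c[2]+f["cy"]])
def hsv(f): return cv2.cvtColor(np.ascontiguousarray(f["image"]),cv2.COLOR_RGB2HSV)
def blobs(m,amin=12):
    n,l,s,c=cv2.connectedComponentsWithStats(m.astype(np.uint8)); return [(l==i,s[i,4],c[i]) for i in range(1,n) if s[i,4]>=amin]
E
python3 - <<'E'
from h import *
np.set_printoptions(precision=4,suppress=True)
for n in ["top","scene"]:
    f=dict(np.load(n+"0.npz")); C=cloud(f); H=hsv(f); h,s,v=[H[...,i].astype(int) for i in range(3)]
    for nm,m in {"red":((h<5)|(h>174))&(s>170)&(v>100),"orange":(h>=5)&(h<=14)&(s>190)&(v>150),"yellow":(h>20)&(h<32)&(s>180)&(v>130)}.items():
        for b,a,c in blobs(m):
            p=C[b]; p=p[np.isfinite(p).all(1)]
            if abs(np.median(p[:,1]))<.5 and .2<np.median(p[:,0])<1: print(n,nm,a,c,"med",np.median(p,0),"zmax",np.percentile(p[:,2],[5,95]))
    # wooden disc + ring: points at height .058-.072
    m=(C[...,2]>.055)&(C[...,2]<.076)
    for b,a,c in blobs(m,300): 
        p=C[b]; (x,y),r=cv2.minEnclosingCircle(p[:,:2].astype(np.float32)); print(n,"disc",a,c,x,y,r)
f=dict(np.load("top0.npz")); im=f["image"][105:255,185:385,::-1]
a=cv2.resize(im,None,fx=4,fy=4,interpolation=cv2.INTER_CUBIC); cv2.imwrite("pics/crop1.png",a)
E
```

```text
top red 71 [332.9437 196.9437] med [ 0.5847 -0.1508  0.1523] zmax [0.1365 0.171 ]
top red 165 [206.5212 302.0727] med [0.2505 0.2883 0.0234] zmax [0.0058 0.0336]
top disc 4100 [275.6851 203.5932] 0.5916934013366699 0.041472554206848145 0.16026383638381958
scene red 123 [260.9106 127.1545] med [0.2556 0.2844 0.0237] zmax [0.0158 0.0313]
scene red 17 [371.4118 198.1765] med [0.7398 0.2248 0.0817] zmax [0.0602 0.1033]
scene red 134 [256.9552 246.0373] med [ 0.5912 -0.1547  0.1529] zmax [0.1366 0.1717]
scene orange 32 [258.4062 124.3125] med [0.2313 0.2946 0.0223] zmax [-0.0007  0.0292]
scene orange 24 [340.5833 150.2083] med [0.5699 0.2879 0.1306] zmax [-0.0038  0.1354]
scene orange 79 [271.5696 183.3544] med [0.4785 0.0559 0.1231] zmax [0.079  0.1543]
scene orange 12 [373.9167 189.25  ] med [0.7391 0.2278 0.1227] zmax [0.0628 0.134 ]
scene yellow 414 [386.2754 237.3333] med [0.8547 0.1106 0.1157] zmax [0.0957 0.126 ]
scene yellow 426 [368.0469 262.8779] med [0.8577 0.008  0.116 ] zmax [0.098  0.1265]
scene yellow 427 [312.4848 268.7307] med [ 0.7442 -0.1014  0.1164] zmax [0.0983 0.1266]
scene yellow 178 [238.0506 305.0618] med [ 0.6142 -0.2795  0.0109] zmax [0.0004 0.017 ]
scene yellow 191 [234.911  317.5079] med [ 0.6309 -0.3143  0.0115] zmax [-0.0004  0.0178]
scene disc 4214 [295.9976 222.0819] 0.5894529223442078 0.03998131677508354 0.1620442271232605
```

View pics/crop1.png

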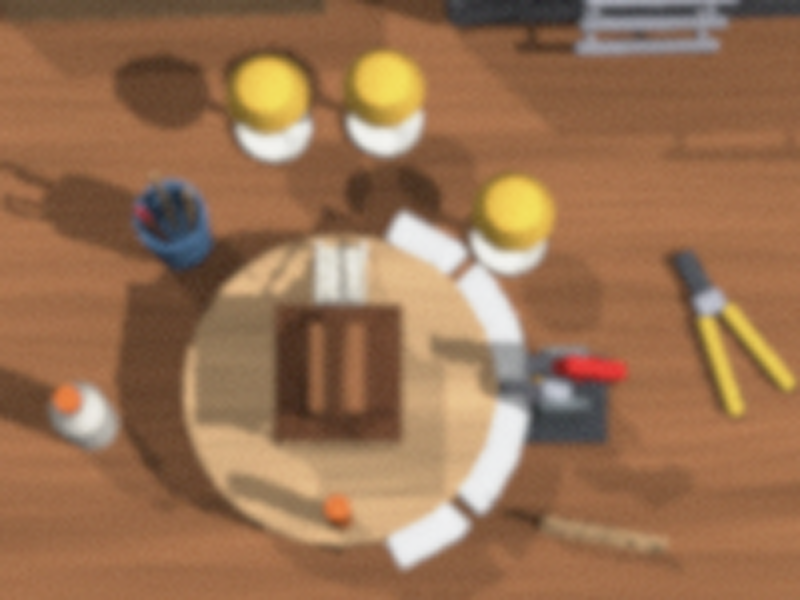

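The crop confirms the lamp meant, at crop (512,215), rightmost and on the plunger side. The pot is at (175,225), so the table must go to -0.785. Next I'll solve for the base pose.

```bash
cat >> h.py <<'E'
def rod(f,c):
    d=f["R"].T@np.array([(c[0]-f["cx"])/f["fx"],(c[1]-f["cy"])/f["fy"],1]); return -f["R"].T@f["t"],d/np.linalg.norm(d)
def tri(rs):
    A=sum(np.eye(3)-np.outer(d,d) for o,d in rs); b=sum((np.eye(3)-np.outer(d,d))@o for o,d in rs)
    X=np.linalg.solve(A,b); return X,max(np.linalg.norm((np.eye(3)-np.outer(d,d))@(X-o)) for o,d in rs)
E
python3 - <<'E'
from h import *
from scipy.optimize import least_squares
np.set_printoptions(precision=4,suppress=True)
F={n:dict(np.load(n+"0.npz")) for n in ["top","scene"]}
def cen(n,lo,hi,smin,vmin,near):
    H=hsv(F[n]).astype(int);h,s,v=H[...,0],H[...,1],H[...,2]
    m=((h>=lo)&(h<=hi) if lo<hi else (h>=lo)|(h<=hi))&(s>smin)&(v>vmin)
    b=min(blobs(m,8),key=lambda b:np.hypot(*(b[2]-near))); return b
o={}
for nm,a,t,s in [("handle",(174,5,150,90),(333,197),(257,246)),("lamp",(20,32,150,110),(313,158),(312,268)),("post",(3,14,170,140),(269.5,232),(271.5,183))]:
    T=cen("top",*a,t);S=cen("scene",*a,s); X,e=tri([rod(F["top"],T[2]),rod(F["scene"],S[2])]); print(nm,T[1],T[2],S[1],S[2],X,e); o[nm]=X
    if nm=="post": print("top@150",ray(F["top"],*T[2],.150),"scene@.112",ray(F["scene"],*S[2],.112)); o[nm]=ray(F["top"],*T[2],.150)
# outer wood rim: at disc height, use depth cloud
P=np.concatenate([cloud(F[n])[(cloud(F[n])[...,2]>.058)&(cloud(F[n])[...,2]<.074)] for n in F])
P=P[np.hypot(P[:,0]-.59,P[:,1]-.045)<.2]
def r(p):
    A=p[:2];c,s=np.cos(p[2]),np.sin(p[2]);ex=np.array([c,s]);ey=np.array([-s,c])
    return np.concatenate([A-.21*ey-o["handle"][:2],A-.116*ex-o["post"][:2],A+.212*(ex-ey)/2**.5-o["lamp"][:2]])
q=least_squares(r,[.59,.045,0]);print(q.x,q.fun)
A=q.x[:2]; d=P[:,:2]-A; th=np.arctan2(d[:,1],d[:,0])-q.x[2]; R=np.hypot(*d.T)
for k in np.arange(-3.0,3.1,.5):
    m=abs(th-k)<.15; print(round(k,1),np.percentile(R[m],98) if m.any() else None,end=" ")
p=cloud(F["scene"]);H=hsv(F["scene"]).astype(int);b=cen("scene",174,5,150,90,(257,246))[0];p=p[b];p=p[p[:,2]>.12];u,s,vt=np.linalg.svd(p-p.mean(0),full_matrices=False);print("\nbar dir",vt[0],s)
E
```

```text
handle 84 [332.869  196.9048] 153 [257.0784 245.9542] [ 0.587  -0.1506  0.1459] 0.0004318672322818584
lamp 262 [313.0534 157.2023] 448 [312.5067 268.7768] [ 0.739  -0.092   0.0957] 0.000147358820958682
post 24 [269.125 232.5  ] 114 [271.8684 182.5877] [0.4751 0.0644 0.1177] 0.0007696245071014538
top@150 [0.4715 0.0637 0.15  ] scene@.112 [0.4721 0.067  0.112 ]
[ 0.5894  0.0605 -0.0128] [-0.0003  0.0011  0.0019 -0.0018 -0.0016  0.0007]
-3.0 0.13618666541752156 -2.5 0.16004249442735125 -2.0 0.1617643015981893 -1.5 0.20050349923286553 -1.0 0.16452317015005755 -0.5 0.16586180536638911 0.0 0.13964758887217718 0.5 0.1396319538549156 1.0 0.13987416358227972 1.5 0.13918355947532798 2.0 0.13801677440025917 2.5 0.13584847705743094 3.0 0.13379290894776855 
bar dir [ 0.3221 -0.3649  0.8735] [1.5096 0.2078 0.0696]
```

The measurements agree within 2 mm: axis (0.589, 0.0605), yaw -0.013, handle (0.587, -0.150, 0.146). Now check IK for the grasp and the twist, and for the post arc.

```bash
cat > g.py <<'E'
from h import *
from plant import robot
from scipy.spatial.transform import Rotation as Ro
np.set_printoptions(precision=4,suppress=True)
A=np.array([.5894,.0605]);psi=-.0128
ex=np.array([np.cos(psi),np.sin(psi),0]);ey=np.array([-np.sin(psi),np.cos(psi),0]);ez=np.array([0,0,1.])
L=np.radians(35); zh=-ey*np.sin(L)+ez*np.cos(L); HC=np.array([.5868,-.1500,.1455])
def hpose(pull,tw,sgn,back=0.):   # pull along axis, twist, extra standoff -> TCP pos, rpy
    y=sgn*ex; z=-zh; R=np.column_stack([np.cross(y,z),y,z])
    R=(Ro.from_rotvec(zh*tw)*Ro.from_matrix(R)).as_euler("xyz")
    return HC+zh*(pull-.008+back), R
def ppose(ang,sgn,z,r=.116):  # post at table angle ang; jaws close tangentially
    c,s=np.cos(psi+ang),np.sin(psi+ang); e=np.array([c,s,0]); t=np.array([-s,c,0])*sgn
    zz=-ez; R=np.column_stack([np.cross(t,zz),t,zz])
    return np.r_[A,0]-r*e+ez*z, Ro.from_matrix(R).as_euler("xyz")
def st():
    s=robot.sense(); print("t",round(s["t"],1),"tcp",s["tcp_pos"],s["tcp_rot"],"F",s["wrist_force"],"op",round(s["opening"],3),"gf",s["gripper_force"].round(1) if hasattr(s["gripper_force"],"round") else s["gripper_force"])
E
python3 - <<'E'
from g import *
for sg in (1,-1):
    for a in [(0,0,sg,.15),(0,0,sg,.0),(.0235,0,sg),(.0235,.9,sg),(.0235,.9,sg,.1)]: print(a,robot.inverse_kinematics(*hpose(*a)))
    for a in [(0,sg,.25),(0,sg,.12),(-.785,sg,.12)]: print("post",a,robot.inverse_kinematics(*ppose(*a)))
E
```

```text
(0, 0, 1, 0.15) [-0.1038  0.8171  1.1529  1.5258 -1.0229  1.8572  1.1242]
(0, 0, 1, 0.0) [-0.114   0.7597  0.8373  1.7319 -1.0002  1.4931  1.093 ]
(0.0235, 0, 1) [-0.1327  0.7748  0.9153  1.7063 -1.011   1.5633  1.1069]
(0.0235, 0.9, 1) [ 0.3502  0.5945  0.1421  1.6762 -0.6523  1.2628  1.6949]
(0.0235, 0.9, 1, 0.1) [-0.1257  0.8191  1.1319  1.5695 -1.0286  1.8107  2.0313]
post (0, 1, 0.25) [-0.5978  0.1341  0.4228  1.9962 -0.0643  1.0239  1.4131]
post (0, 1, 0.12) [-0.4764  0.3137  0.3094  2.1282 -0.1432  0.7188  1.4848]
post (-0.785, 1, 0.12) [-0.6171  0.3885  0.3286  2.0172 -0.1779  0.7627  0.5907]
(0, 0, -1, 0.15) [-0.0887  0.7925  1.1086  1.525  -0.9996  1.8304 -2.0367]
(0, 0, -1, 0.0) [-0.0469  0.714   0.7187  1.728  -0.9424  1.4312 -2.0969]
(0.0235, 0, -1) [-0.1316  0.7738  0.9131  1.7062 -1.0099  1.5621 -2.0356]
(0.0235, 0.9, -1) [-0.1316  0.7738  0.9131  1.7062 -1.0099  1.5621 -1.1356]
(0.0235, 0.9, -1, 0.1) [-0.1174  0.8057  1.1085  1.5691 -1.0163  1.7961 -1.1205]
post (0, -1, 0.25) [-0.8966  0.1526  0.7673  2.0092 -0.1237  1.0256 -1.6543]
post (0, -1, 0.12) [-0.8875  0.4036  0.8396  2.148  -0.436   0.7646 -1.349 ]
post (-0.785, -1, 0.12) [-1.1527  0.6273  1.114   2.0429 -0.7178  0.9288 -2.0144]
```

```bash
python3 - <<'E'
from g import *
p=robot.sense()["tcp_pos"]
robot.move_straight([p[0],p[1],.40],vel=.3)
robot.goto([.5,-.1,.42],[np.pi,0,ppose(0,-1,.3)[1][2]]); st()
robot.goto(*hpose(0,0,-1,.12)); st(); print(robot.sense()["joint_pos"])
f=robot.grab_frame("wrist"); cv2.imwrite("pics/w1.png",f["image"][:,:,::-1]); np.savez("w1.npz",**f)
H=hsv(f).astype(int); m=((H[...,0]<6)|(H[...,0]>173))&(H[...,1]>150)&(H[...,2]>80)
print(px(f,HC),[(b[1],b[2]) for b in blobs(m,40)])
for s in (-1,1): print("bar end expected",px(f,HC+s*.032*np.cross(zh,ex)))
E
```

```text
t 3.7 tcp [ 0.5004 -0.0989  0.4199] [ 3.1414  0.0002 -0.0108] F [0.8351 0.1534 0.4455] op 1.001 gf 0.0
t 4.6 tcp [ 0.5868 -0.2131  0.2381] [-3.1393  0.6109 -1.5785] F [-0.2328  0.5761  0.3888] op 0.999 gf 0.0
[-0.0398  0.7114  0.9129  1.5686 -0.9213  1.685  -2.1004]
[279.3802 201.0287] [(np.int32(1540), array([279.2357, 204.7636])), (np.int32(480), array([441.9917, 282.8354])), (np.int32(107), array([197.1589, 318.7944]))]
bar end expected [279.5455 160.8393]
bar end expected [279.2265 238.3984]
```

View pics/w1.png

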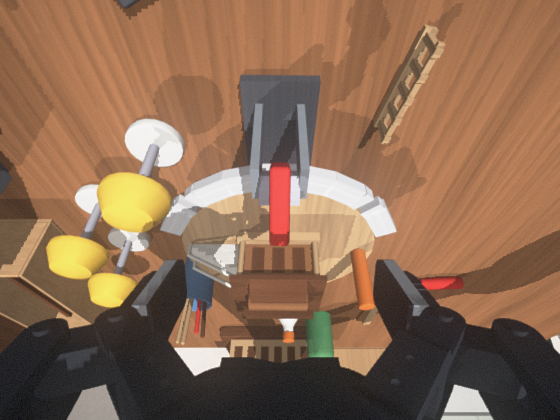

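The wrist view shows the red bar at (279,204), against an expected (279,201), and the bracket is clear below it. Go in with a contact stop and grip.

```bash
python3 - <<'E'
from g import *
print(robot.move_straight(hpose(0,0,-1)[0],vel=.08,contact_N=8)); st()
robot.grip(0.,40); st()
print(robot.move_straight(hpose(.0238,0,-1)[0],vel=.03)); st(); 
j=robot.sense()["joint_pos"]; j[6]+=.85; robot.move_joints(j); st()
f=robot.grab_frame("wrist"); cv2.imwrite("pics/w2.png",f["image"][:,:,::-1])
E
```

```text
False
t 6.3 tcp [ 0.587  -0.146   0.1393] [-3.1408  0.6103 -1.5837] F [0.208  0.3442 0.2773] op 0.999 gf 0.0
t 6.9 tcp [ 0.5876 -0.1455  0.1392] [-3.1396  0.6104 -1.5829] F [ 2.4129 -0.144   1.0948] op 0.177 gf 39.29272077977657
False
t 7.9 tcp [ 0.5871 -0.1578  0.1571] [ 3.1409  0.6115 -1.5832] F [ 4.2555  4.1324 -8.8273] op 0.183 gf 39.09618102014065
t 8.7 tcp [ 0.5875 -0.1567  0.1559] [-2.6571  0.3896 -0.6349] F [ 5.6492  3.1163 -8.0381] op 0.182 gf 39.08832371234894
```

View pics/w2.png

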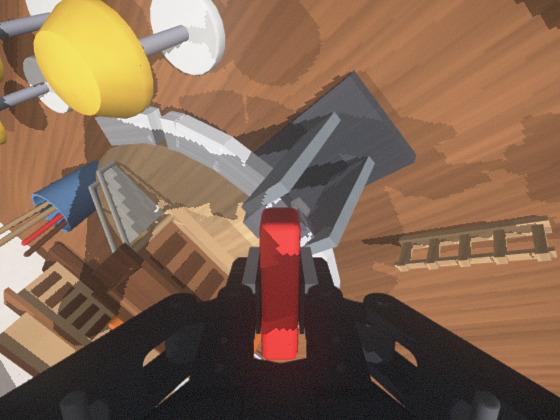

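The handle turned with the jaws and is pulled about 20 mm. Release, back off and check it stays.

```bash
python3 - <<'E'
from g import *
robot.grip(1.); robot.sleep(.3); st()
p=robot.sense()["tcp_pos"]; robot.move_straight(p+zh*.11,vel=.2); 
f=robot.grab_frame("wrist"); np.savez("w3.npz",**f)
H=hsv(f).astype(int); m=((H[...,0]<6)|(H[...,0]>173))&(H[...,1]>150)&(H[...,2]>80)
print("exp pulled",px(f,HC+zh*.02),"home",px(f,HC))
for b,a,c in blobs(m,400): print(a,c,cv2.minAreaRect(np.argwhere(b)[:,::-1].astype(np.float32)), np.median(cloud(f)[b],0))
for tw in(0,.85):
    y=Ro.from_rotvec(zh*tw).apply(np.cross(zh,ex)); print(tw,[px(f,HC+zh*.032+s*.032*y) for s in(-1,1)])
robot.goto(np.r_[ppose(0,1,0)[0][:2],.30],ppose(0,1,0)[1]); st(); print(robot.sense()["joint_pos"])
f=robot.grab_frame("wrist"); cv2.imwrite("pics/w4.png",f["image"][:,:,::-1]); np.savez("w4.npz",**f)
C=cloud(f); H=hsv(f).astype(int); m=(H[...,0]>=3)&(H[...,0]<=14)&(H[...,1]>190)&(H[...,2]>140)
for b,a,c in blobs(m,60): print(a,c,np.median(C[b],0),np.percentile(C[b][:,2],97), "ray", ray(f,*c,.15))
E
```

```text
t 9.7 tcp [ 0.5871 -0.1578  0.1571] [-2.6571  0.3891 -0.6357] F [-1.1784 -0.0135 -0.592 ] op 1.001 gf 0.0
exp pulled [280.9576 205.3487] home [280.8825 198.2498]
1552 [278.5966 208.9162] ((279.0, 209.0), (80.0, 20.0), 90.0) [ 0.5884 -0.1668  0.1717]
0 [array([314.8558, 181.9191]), array([248.9004, 236.9609])]
0.85 [array([281.074 , 166.7447]), array([280.9481, 250.262 ])]
t 12.5 tcp [0.4735 0.0611 0.2995] [ 3.1415 -0.0011  3.1267] F [ 0.247  -0.4078 -0.0035] op 1.001 gf 0.0
[ 0.7875  0.2606 -1.1689  1.8631  0.258   1.1875  1.0884]
```

View pics/w4.png

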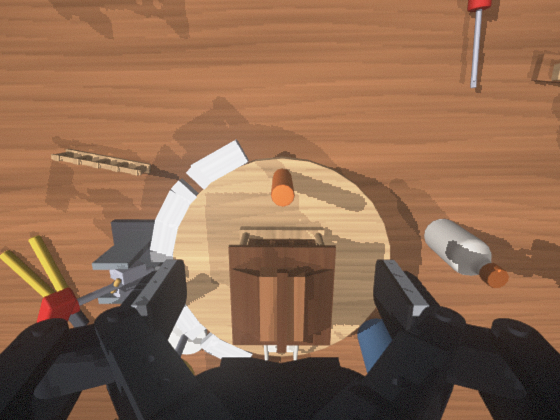

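The plunger stays out, twisted about 0.85; its handle shows at (58,305). The post is at (283,187). Now descend on the post, grip and turn clockwise.

```bash
python3 - <<'E'
from g import *
f=dict(np.load("w4.npz")); P=ppose(0,1,.150)[0]; print("post top exp px",px(f,P))
print(robot.move_straight(ppose(0,1,.122)[0],vel=.12,contact_N=8)); st()
robot.grip(0.,30); st()
for a in np.linspace(0,-.785,9)[1:]:
    p,r=ppose(a,1,.122); robot.move_straight(p,vel=.06,attitude=r)
st()
f=robot.grab_frame("scene"); cv2.imwrite("pics/s2.png",cv2.resize(f["image"][130:330,160:440,::-1],None,fx=2.8,fy=2.8))
E
```

```text
post top exp px [279.5149 193.5392]
False
t 14.2 tcp [0.4739 0.0621 0.1226] [3.1415 0.0014 3.1287] F [0.4529 0.3193 0.1616] op 1.004 gf 0.0
t 14.8 tcp [0.4735 0.0622 0.1222] [3.1415 0.0002 3.1289] F [-0.903   0.2614  3.3791] op 0.25 gf 29.53508198261261
t 17.5 tcp [0.5076 0.1442 0.1222] [-3.1411 -0.0016  2.3484] F [-4.8925  4.5376  6.2432] op 0.249 gf 30.964584946632385
```

View pics/s2.png

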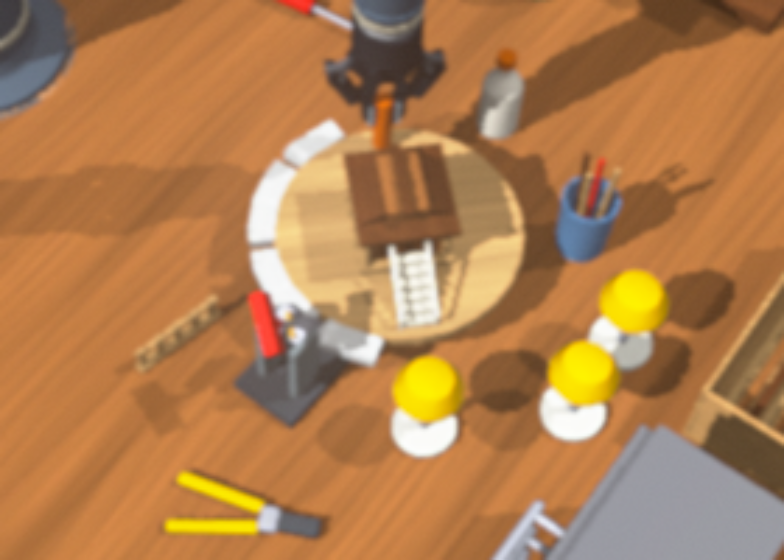

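The stairs now face the lamp at (427,405), with the handle out. Release the post and check the angle: same hover pose in the table's frame, comparing the post and roof blobs with the earlier picture.

```bash
python3 - <<'E'
from g import *
robot.grip(1.); robot.sleep(.2)
p,r=ppose(-.785,1,.2995); robot.move_straight(p,vel=.15,attitude=r); robot.sleep(.2);st()
f=robot.grab_frame("wrist"); np.savez("w5.npz",**f)
for g in (dict(np.load("w4.npz")),f):
    H=hsv(g).astype(int); sub=H[150:225,240:330]; 
    m=(H[...,0]>=3)&(H[...,0]<=13)&(H[...,1]>195)&(H[...,2]>120); m[:150]=0;m[230:]=0;m[:,:240]=0;m[:,330:]=0
    for b,a,c in blobs(m,100): print("post",a,c,ray(g,*c,.14), "table angle",np.arctan2(*((A-ray(g,*c,.14)[:2])[::-1]))-psi)
    # roof: dark reddish brown, height .1-.17
    C=cloud(g); b=max(blobs((C[...,2]>.125)&(C[...,2]<.20)&(np.hypot(C[...,0]-A[0],C[...,1]-A[1])<.09),100),key=lambda b:b[1])[0]
    q=C[b][:,:2].astype(np.float32); rr=cv2.minAreaRect(q); print("roof",rr)
E
```

```text
t 20.0 tcp [0.5081 0.1435 0.2988] [-3.1406 -0.0009  2.344 ] F [ 0.254  -0.1226 -0.3761] op 1.002 gf 0.0
roof ((0.5911266803741455, 0.06208530068397522), (0.10823088884353638, 0.12001609802246094), 88.86006927490234)
roof ((0.5908102989196777, 0.06229734420776367), (0.10812883079051971, 0.119301937520504), 45.58776092529297)
```

Roof rectangle suggests about -43.4°, slightly short. Cross-check with the post before deciding on a nudge.

```bash
python3 - <<'E'
from g import *
for n in ("w4","w5"):
    g=dict(np.load(n+".npz"));H=hsv(g).astype(int);C=cloud(g)
    P=ppose(0 if n=="w4" else -.785,1,.15)[0]
    m=(abs(C[...,2]-.15)<.006)&(np.hypot(C[...,0]-P[0],C[...,1]-P[1])<.03)
    b=max(blobs(m,20),key=lambda b:b[1]); (u,v),r=cv2.minEnclosingCircle(np.argwhere(b[0])[:,::-1].astype(np.float32))
    X=ray(g,*b[2],.15); print(n,b[1],b[2],(u,v,r),X,H[int(b[2][1]),int(b[2][0])])
    for Ax in (A,np.array([.591,.0622])): d=Ax-X[:2]; print("  r",np.hypot(*d),"angle deg",np.degrees(np.arctan2(d[1],d[0])))
    v=g["image"][60:360]; 
    # ring: white, height ~.066, outside r .14
    d=C[...,:2]-np.array([.591,.0622]); rad=np.hypot(d[...,0],d[...,1]); m=(abs(C[...,2]-.066)<.008)&(rad>.143)&(rad<.161)&(H[...,1]<50)&(H[...,2]>90)
    th=np.degrees(np.arctan2(d[...,1],d[...,0]))[m]; hst,_=np.histogram(th,np.arange(-150,31,1)); print("  gaps",[(k-150,int(x)) for k,x in enumerate(hst) if x<8 and k>5])
E
```

```text
w4 434 [282.1567 194.0668] (282.0416564941406, 194.0, 12.00017261505127) [0.4739 0.0644 0.15  ] [ 12 171 237]
  r 0.11552239600229933 angle deg -1.9270601559641058
  r 0.11707744706973028 angle deg -1.0692159822028873
  gaps [(-138, 0), (-137, 0), (-136, 0), (-135, 1), (-93, 0), (-92, 0), (-91, 0), (-90, 1), (-89, 5), (-88, 0), (-87, 0), (-86, 0), (-85, 0), (-84, 0), (-83, 0), (-82, 0), (-81, 0), (-80, 0), (-79, 0), (-78, 0), (-77, 0), (-76, 0), (-75, 0), (-74, 0), (-73, 0), (-72, 0), (-71, 0), (-70, 0), (-69, 0), (-68, 0), (-67, 0), (-66, 1), (-49, 7), (-48, 0), (-47, 0), (-46, 0), (-45, 1), (-24, 7), (-23, 6), (-22, 5), (-21, 3), (-20, 2), (-19, 2), (-18, 0), (-17, 0), (-16, 0), (-15, 0), (-14, 0), (-13, 0), (-12, 0), (-11, 0), (-10, 0), (-9, 0), (-8, 0), (-7, 0), (-6, 0), (-5, 0), (-4, 0), (-3, 0), (-2, 0), (-1, 0), (0, 0), (1, 0), (2, 0), (3, 0), (4, 0), (5, 0), (6, 0), (7, 0), (8, 0), (9, 0), (10, 0), (11, 0), (12, 0), (13, 0), (14, 0), (15, 0), (16, 0), (17, 0), (18, 0), (19, 0), (20, 0), (21, 0), (22, 0), (23, 0), (24, 0), (25, 0), (26, 0), (27, 0), (28, 0), (29, 0)]
w5 439 [2
[... 805 characters left out ...]
(-45, 0), (-44, 0), (-43, 0), (-42, 0), (-41, 0), (-40, 0), (-39, 0), (-38, 0), (-37, 0), (-36, 0), (-35, 0), (-34, 0), (-33, 0), (-32, 0), (-31, 0), (-30, 0), (-29, 0), (-28, 0), (-27, 0), (-26, 0), (-25, 0), (-24, 0), (-23, 0), (-22, 0), (-21, 0), (-20, 0), (-19, 0), (-18, 0), (-17, 0), (-16, 0), (-15, 0), (-14, 0), (-13, 0), (-12, 0), (-11, 0), (-10, 0), (-9, 0), (-8, 0), (-7, 0), (-6, 0), (-5, 0), (-4, 0), (-3, 0), (-2, 0), (-1, 0), (0, 0), (1, 0), (2, 0), (3, 0), (4, 0), (5, 0), (6, 0), (7, 0), (8, 0), (9, 0), (10, 0), (11, 0), (12, 0), (13, 0), (14, 0), (15, 0), (16, 0), (17, 0), (18, 0), (19, 0), (20, 0), (21, 0), (22, 0), (23, 0), (24, 0), (25, 0), (26, 0), (27, 0), (28, 0), (29, 0)]
```

Post, roof and ring gaps agree: the axis is (0.591, 0.0622), the yaw -0.019 and the table at about -0.756. Nudge it the last 1.7°.

```bash
sed -i 's/^A=.*/A=np.array([.591,.0622]);psi=-.0193/' g.py; python3 - <<'E'
from g import *
p,r=ppose(-.756,1,.122,.117); robot.move_straight(p,vel=.15,attitude=r,contact_N=10)
robot.grip(0.,30)
p,r=ppose(-.787,1,.122,.117); robot.move_straight(p,vel=.02,attitude=r); robot.sleep(.2); st()
robot.grip(1.); p,r=ppose(-.785,1,.2995,.117); robot.move_straight(p,vel=.2,attitude=r); robot.sleep(.1)
g=robot.grab_frame("wrist");C=cloud(g)
P=ppose(-.785,1,.15)[0]
m=(abs(C[...,2]-.15)<.006)&(np.hypot(C[...,0]-P[0],C[...,1]-P[1])<.03)
b=max(blobs(m,20),key=lambda b:b[1]); X=ray(g,*b[2],.15); d=A-X[:2]; print(X,np.hypot(*d),"table",np.arctan2(d[1],d[0])-psi)
b=max(blobs((C[...,2]>.125)&(C[...,2]<.20)&(np.hypot(C[...,0]-A[0],C[...,1]-A[1])<.09),100),key=lambda b:b[1])[0]
print(cv2.minAreaRect(C[b][:,:2].astype(np.float32)))
# go to the handle, twisted pose
robot.move_straight(robot.sense()["tcp_pos"]+[0,0,.12],vel=.25)
robot.goto([.5,-.1,.42],[np.pi,0,-.6]); 
robot.goto(*hpose(.02,.85,-1,.11)); st(); print(robot.sense()["joint_pos"])
f=robot.grab_frame("wrist"); cv2.imwrite("pics/w6.png",f["image"][:,:,::-1])
H=hsv(f).astype(int); m=((H[...,0]<6)|(H[...,0]>173))&(H[...,1]>150)&(H[...,2]>80)
for b,a,c in blobs(m,400): print(a,c,cv2.minAreaRect(np.argwhere(b)[:,::-1].astype(np.float32)), np.median(cloud(f)[b],0))
E
```

```text
t 22.5 tcp [0.5103 0.1468 0.1222] [3.1409 0.0002 2.3354] F [ 0.6268 -0.2839  3.7444] op 0.249 gf 29.594140648841858
[0.5101 0.1469 0.15  ] 0.11715125240767821 table -0.7887243528816573
((0.5910014510154724, 0.06205025315284729), (0.10843627154827118, 0.11976944655179977), 43.56849670410156)
t 27.9 tcp [ 0.5864 -0.2179  0.2473] [-2.6554  0.3863 -0.6392] F [0.3783 0.6088 1.0167] op 1.006 gf 0.0
[ 0.726   0.5678 -0.3029  1.5056 -0.3966  1.3772 -1.7258]
1570 [281.0943 208.086 ] ((281.5, 208.0), (82.0, 21.0), 90.0) [ 0.5887 -0.1664  0.1718]
```

Table at about -0.788. The bar is centred and aligned in the jaws. Switch to the earlier arm posture so joint 7 has room, grip, lift slightly, twist back and lower.

```bash
python3 - <<'E'
from g import *
robot.move_joints([-.0398,.7114,.9129,1.5686,-.9213,1.685,-1.2504]); st()
p,r=hpose(.0205,.85,-1)
print(robot.move_straight(p,vel=.08,attitude=r,contact_N=8)); robot.grip(0.,40); st()
robot.move_straight(hpose(.0235,.85,-1)[0],vel=.03); st()
j=robot.sense()["joint_pos"]; print(j); j[6]-=.86; robot.move_joints(j); st()
robot.move_straight(hpose(.003,0,-1)[0],vel=.03); st()
robot.grip(1.); robot.sleep(.3); st()
robot.move_straight(robot.sense()["tcp_pos"]+zh*.11,vel=.2)
f=robot.grab_frame("wrist"); cv2.imwrite("pics/w7.png",f["image"][:,:,::-1])
H=hsv(f).astype(int); m=((H[...,0]<6)|(H[...,0]>173))&(H[...,1]>150)&(H[...,2]>80)
for b,a,c in blobs(m,400): print(a,c,cv2.minAreaRect(np.argwhere(b)[:,::-1].astype(np.float32)), np.median(cloud(f)[b],0))
print("home",px(f,HC),"on ring",px(f,HC+.015*zh))
g=dict(np.load("w1.npz")); H=hsv(g).astype(int); m=((H[...,0]<6)|(H[...,0]>173))&(H[...,1]>150)&(H[...,2]>80)
b=blobs(m,1000)[0][0]; print("start",np.median(cloud(g)[b],0))
E
```

```text
t 29.1 tcp [ 0.587  -0.212   0.2387] [-2.6542  0.3865 -0.6299] F [0.4835 1.4862 0.1548] op 1.001 gf 0.0
False
t 31.1 tcp [ 0.5873 -0.1569  0.1562] [-2.656   0.3874 -0.6424] F [2.567  1.165  1.8849] op 0.177 gf 41.538235545158386
t 31.3 tcp [ 0.5871 -0.1569  0.1566] [-2.6565  0.3899 -0.6413] F [ 3.8438  5.2167 -8.201 ] op 0.18 gf 40.1465405523777
[-0.1     0.7454  0.8469  1.7082 -0.9823  1.522  -1.2156]
t 32.2 tcp [ 0.5874 -0.1553  0.1546] [ 3.132   0.6129 -1.6014] F [ 3.1315  4.5637 -7.8562] op 0.182 gf 40.24590164422989
t 32.9 tcp [ 0.5874 -0.1463  0.1413] [ 3.1343  0.6134 -1.6005] F [ 2.2546  3.6796 -4.8746] op 0.178 gf 40.67927643656731
t 33.9 tcp [ 0.5869 -0.1471  0.1414] [ 3.1335  0.6124 -1.6015] F [-0.2472  0.6641 -0.6215] op 1.001 gf 0.0
1649 [277.7908 208.3226] ((278.0, 208.0), (84.0, 20.0), 90.0) [ 0.5865 -0.1572  0.1542]
503 [446.1928 282.1451] ((446.5, 282.0), (43.0, 12.0), 0.0) [0.2522 0.2813 0.0198]
home [277.7183 205.0539] on ring [277.6526 211.1139]
start [ 0.5869 -0.1571  0.1544]
```

View pics/w7.png

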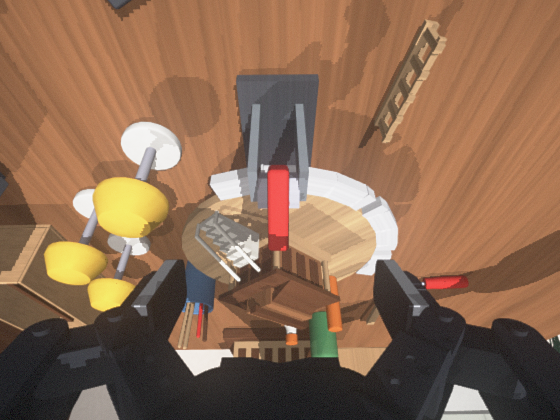

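The handle is at its starting position (0.154 m high, as in the first wrist picture), so the plunger is home. The stairs at (230,245) face the lamp at (130,205), and the gripper is clear. Handing in.

```bash
python3 - <<'E'
from plant import robot
robot.sleep(.5); print(robot.close_job())
E
```

```text
the job is handed in; nothing more can be done
None
```

The job is handed in: the plunger was pulled and held out by its twist, the table turned to about -45° so the staircase faces the lamp meant, and the plunger dropped home there with the gripper clear; the interface gave no verdict.

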